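# Wedge the rocking case

## Robot

A 7-joint arm with a two-finger parallel gripper is mounted at the origin on a cart in front of the work surface, level with it; the furniture and walls round the work are solid. World frame = base frame: x ahead of the robot, y to its left, z up, the work surface at z = 0. Lengths are in m, angles in rad, forces in N, time in s.
With the tool pointing down it reaches from about 0.425 to 0.825 m from the base axis. Payload 3.6 kg.
Tool frame: the origin (TCP) lies midway between the tips of the shut fingers; the grasp point (between the pads) lies 19 mm behind it; z points along the fingers, y is the line along which they close (so a half turn about z gives the same grasp; the last joint's range is limited). The gripper opens to 85 mm and grips with 20 to 120 N. Pads are 22 mm wide; open, the fingers measure 114 mm over their backs; the gripper's body (76 mm by 85 mm) begins 54 mm behind the grasp point. The pads swing forward as they close: fully open they stand 13 mm farther back than shut.
Start: joints at [-1.159, 0.615, -0.013, 1.423, 0.008, 1.103, -0.04], TCP at [0.276, 0.588, 0.231] pointing down, gripper open.
Joint ranges: [-3.12, 3.12], [-0.3, 2.06], [-1.34, 1.32], [0.26, 2.42], [-1.36, 4.5], [0.01, 1.98], [-2.84, 2.84]. Speed limits (rad/s): [2.79, 2.79, 3.14, 3.14, 3.14, 3.14, 3.14].

## Interface

Orientations are given as a unit quaternion [w, x, y, z].
In Python, from workcell import arm gives the robot as it stands.
- The arm moves only by the shell command python3 shift.py [FORCE], which reads ROWS from standard input. ROWS is a JSON list of rows, 1 to 5 of them, each written [opening, [dx, dy, dz], turn]: the finger opening in m, then dx, dy, dz in units of 25 mm, then a turn about the tool's z in units of 0.1 rad; each row is the pose to reach, as a shift and turn from the pose commanded when the command began, along the tool's axes at that moment; what a row does not reach only later rows make up. A row lasts 1/12 s, in which the tool goes at most 0.0417 m and 0.125 rad, less where a joint would pass 70% of its speed; a pose out of reach is approached as far as the arm can. The fingers move at their own pace and stop on an object; FORCE is the grip in N (left out, the last holds). Time passes only in rows, so rows that do not move let the fingers close. It prints the time, the measured TCP pose, the force, the opening and the grip force at its end. Input that does not fit is refused with a message, and nothing moves.
- arm.state(): the state, without advancing time (a new reading comes with each control period).
- arm.read_camera(name): name is "side" or "top"; returns (picture, depth): 400x640x3 uint8, red, green, blue; 400x640 float32, m along the optical axis (not along the pixel's ray), 0 where there is no reading.
- arm.calibration(name): a dict with "fx", "fy", "cx", "cy" (pixels), "xyz" and "orientation" of the camera in the world. Camera axes: x right, y up, looking along -z (the intrinsics and any distortion apply to the point x, -y, -z); pixel columns grow to the right and rows downward; lengths in m; the calibration is good to about 2 mm. A picture is of the moment at which its call begins. calibration takes no time and is no camera call.
- arm.close_job(): hands the job in; it is judged then, once.
The state is a dict: "time": time; "qpos": joint angles; "qd": joint speeds; "tau": joint torques, N m; "ee_pos": TCP position; "tcp_rot": TCP orientation; "ft_force": force on the tool from outside, world axes, zero at the start; "wrist_torque": the same for the moment, N m; "finger_gap": finger opening in m; "finger_force": force on a finger pad.
Only numpy, scipy, OpenCV 4.12 (cv2) and the standard library are available. Lean on these libraries where they do the work, as an engineer would, in place of code of your own. Each camera call takes 0.05 s, during which the arm holds its last target. There are 200 camera calls.

## Task

The low grey steel case on the bench rocks, because the foot under its near right corner (the right-hand end of its front with the two catches) is screwed in too far and has seized. With the fingertips, push the wooden wedge thin end first in under that foot until the case stands firm and level, without picking the wedge up, lifting the case or shoving it along, and leave the other things alone. Then press down firmly (about 15 N) on the lid right over that corner to feel that it no longer gives, and finish while still pressing there.

Things in the scene. Friction and masses are not known exactly. Their poses are not given: they have to be found in the camera images.
- case: Low grey steel case, closed box 180 (x) x 260 (y) x 60 mm on four rubber feet, loose, 3.2 to 5 kg. Origin on the bench under its centre, z up: underside at z = 24, top of the lid at 84 mm. Its front (own -x, two catches) faces the robot, its +y is to the robot's left. Feet: discs 26 mm across, 6 mm thick, centred at x = +-73, y = +-113 mm. At the start it stands level on three of them.
- press_point (a point): Point on top of the case's lid (z = 84 mm in its frame), straight above the centre of the short near right foot (x = -73, y = -113 mm). That foot hangs 10.5 to 15.5 mm above the bench (differs each time; stiff, cannot be moved): 4 to 7 N pressed here tip the case until the foot meets the bench. Axes as the case's.
- wedge: Loose wooden wedge, 28 wide (x) x 100 long (y) mm, 0.03 kg, flat underside; 8 mm thick at its thin end (-y) rising evenly to 22 mm at its thick end (+y). Origin at the centre of its underside. At the start it lies flat before the case, thin end roughly toward the short foot, 5 mm or more clear of the case's front.
- wedge_tip (a point): On the wedge: middle of its thin end, on the underside (y = -50 mm), axes as the wedge's.
- wedge_head (a point): On the wedge: middle of the upright end face of its thick end (y = +50 mm), 11 mm above the underside; the place to push, along the wedge's -y.
- nut: Bystander: steel collet nut, 28 x 24 x 24 mm, on the bench to the right of the work, origin under its centre. Stays where it is.
- block: Bystander: wooden offcut, 35 x 50 x 30 mm, on the bench to the right of the work, origin under its centre. Stays where it is.
- can: Bystander: black spray can with a red band, diameter 53, 162 mm high, standing on the bench to the right, origin under its centre. Stays where it is.

How it is judged:
On the way:
1. the wedge's thin end is pushed in under the case's near right corner (x of wedge_tip in the frame of case above -0.084 m and horizontal distance between wedge_tip and press_point below 0.055 m), for 0.1 s.
At the end, for the whole second after the job is handed in: Fingers press the case with 8 to 40 N within 30 mm of the point over its near right foot; the wedge under it carries over 3 N, untouched by the fingers and flat on the bench; the case is still, level within 0.009 rad (corner gives about 1 mm at most) and within 20 mm of its start (contact force between the fingers and case between 8 and 40 N and horizontal distance between the grasp point and press_point below 0.03 m and contact force between wedge and case above 3 N and angle between case's own z axis and vertical below 0.009 rad and angular speed of case below 0.05 rad/s and distance of case from where it was at the start of the episode below 0.02 m and contact force between the fingers and wedge below 0.5 N and height (world z) of wedge below 0.006 m); the arm keeps its last pose, push and grip.
It fails at once if the wedge is picked up (height (world z) of wedge above 0.02 m).
It fails at once if the case is lifted (height (world z) of case above 0.015 m).
It fails at once if the case is shoved along by more than 30 mm (distance of case from where it was at the start of the episode above 0.03 m).
It fails at once if the case is pressed or struck hard (over 60 N) (contact force between the fingers and case above 60 N).
It fails at once if a bystander (nut, block or can) is moved by more than 25 mm (distance of any of nut, block, can from where it was at the start of the episode above 0.025 m).
It also fails if it takes over 67 s, if anything falls off the work surface, if the arm or the gripper's body presses on something with over 40 N, if the wrist force passes 120 N, or if a joint passes its speed limit or range.

## Working session

There is one attempt and no reset: what is moved stays moved. The work goes in short steps, Python scripts to look and compute and a shell command to move; the robot and the scene stay as the last step left them, time stands still between calls to the robot, and variables do not carry over. Pictures are saved under pics/ and viewed, at most 10 in all, crops included, and the job is handed in when it is done.

```bash
ls; mkdir -p pics
python3 - <<'E'
from workcell import arm
import cv2
for n in ("side","top"):
    p,d=arm.read_camera(n); cv2.imwrite(f"pics/{n}0.png",p[:,:,::-1]); print(n,arm.calibration(n),(d>0).mean())
print(arm.state())
E
```

```text
pics
shift.py
workcell.py
side {'fx': 512.1829523490142, 'fy': 512.1829523490142, 'cx': 323.8273241039933, 'cy': 201.64383749202597, 'xyz': array([ 0.60709805, -1.30567091,  0.75549036]), 'orientation': array([ 0.86351642,  0.50423055, -0.00547046, -0.00781091])} 0.90906640625
top {'fx': 399.1376827824925, 'fy': 399.1376827824925, 'cx': 322.32784235736943, 'cy': 197.4401379240946, 'xyz': array([ 0.54204676, -0.12270503,  0.93993799]), 'orientation': array([-0.70372687, -0.03685846,  0.03010038,  0.70887511])} 0.99559765625
{'time': 0.1, 'qpos': array([-1.15849339,  0.61585506, -0.01262537,  1.42475822,  0.00809396,
        1.10338973, -0.0403994 ]), 'qd': array([-0.00147913, -0.00201353,  0.0004012 , -0.00547217, -0.0007889 ,
       -0.00084134, -0.0011337 ]), 'tau': array([ 1.50081622e-03, -4.70388687e+01,  2.60490496e-01, -1.71571881e+01,
        1.01030737e-02,  5.89328163e-03, -6.58644339e-06]), 'ee_pos': array([0.27584569, 0.58779984, 0.23022634]), 'tcp_rot': array([-2.47305534e-04,  2.17610810e-01,  9.76034908e-01, -1.15404568e-03]), 'ft_force': array([0.30777356, 0.02223141, 0.29824172]), 'wrist_torque': array([-0.00945434,  0.02882341, -0.05817442]), 'finger_force': 0.0, 'finger_gap': 0.08511803106674824}
```

View pics/side0.png

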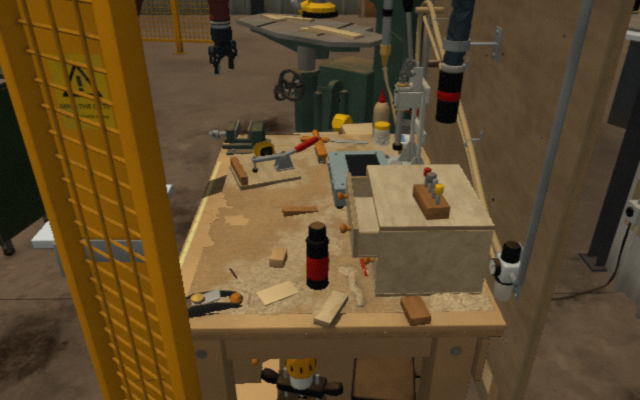

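View pics/top0.png

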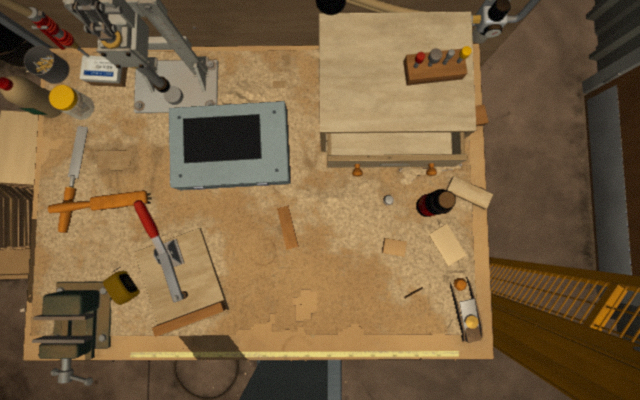

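The top view shows the case with its lid at about (170–290, 103–187) and the short-foot corner at about (289,185). The wedge runs from (280,207) to (295,248), the nut is at (388,200), the block at (393,247) and the can at (435,203). In the side view the wedge is at (300,210) and the case is partly hidden by the drawer unit.

```bash
cat > h.py <<'E'
import numpy as np, cv2
from scipy.spatial.transform import Rotation as R
from workcell import arm
def cam(n):
    c=arm.calibration(n); q=c["orientation"]; return c,R.from_quat([q[1],q[2],q[3],q[0]]).as_matrix()
def ray(n,uv):
    c,M=cam(n); uv=np.atleast_2d(uv).astype(float)
    d=np.c_[(uv[:,0]-c["cx"])/c["fx"],-(uv[:,1]-c["cy"])/c["fy"],-np.ones(len(uv))]
    return c["xyz"],d@M.T
def onz(n,uv,z):
    o,d=ray(n,uv); return o+d*((z-o[2])/d[:,2])[:,None]
def ondepth(n,uv,dep):
    o,d=ray(n,uv); return o+d*np.asarray(dep)[:,None]
def wmask(p,roi):
    h=cv2.cvtColor(p,cv2.COLOR_RGB2HSV); x0,y0,x1,y1=roi
    m=((h[:,:,0]<18)&(h[:,:,1]>110)&(h[:,:,2]>60)).astype(np.uint8)*255
    k=np.zeros_like(m); k[y0:y1,x0:x1]=m[y0:y1,x0:x1]; return k
E
python3 - <<'E'
from h import *
out=[]
for n,roi in (("top",(255,185,330,265)),("side",(270,195,335,225))):
    p,d=arm.read_camera(n); x0,y0,x1,y1=roi
    h=cv2.cvtColor(p,cv2.COLOR_RGB2HSV)
    if n=="top":
        print("wedge",h[228,288],"bench",h[230,270],"lid",h[180,280])
        m=((h[:,:,0]>80)&(h[:,:,0]<115)&(h[:,:,1]>25)).astype(np.uint8)*255
        m[:, :150]=0;m[:, 300:]=0;m[:95]=0;m[200:]=0
        c=max(cv2.findContours(m,0,2)[0],key=cv2.contourArea); r=cv2.minAreaRect(c); b=cv2.boxPoints(r); print(r)
        print("lid corners z84",onz(n,b,.084).round(4).tolist())
        ii=np.argwhere(m[110:180,180:280]>0)[:, ::-1]+[180,110]
        print("lid z",np.median(ondepth(n,ii,d[ii[:,1],ii[:,0]])[:,2]))
    m=wmask(p,roi); c=max(cv2.findContours(m,0,2)[0],key=cv2.contourArea); r=cv2.minAreaRect(c);b=cv2.boxPoints(r);print(n,r,b.tolist())
    ii=np.argwhere(cv2.erode(m,np.ones((3,3)))>0)[:, ::-1]; P=ondepth(n,ii,d[ii[:,1],ii[:,0]]); print(len(ii),P.min(0),P.max(0))
    if n=="top":
        print(onz(n,b,.015).round(4).tolist()); print("z fit", np.linalg.lstsq(np.c_[P[:,:2]-P[:,:2].mean(0),np.ones(len(P))],P[:,2],rcond=None)[0],P.mean(0))
    cr=p[y0-10:y1+10,x0-15:x1+15]; cr=cv2.resize(cr,None,fx=6,fy=6)[:,:,::-1].copy()
    out.append(cr[:590])
w=max(o.shape[1] for o in out)
cv2.imwrite("pics/c1.png",out[0][:590,:790]); cv2.imwrite("pics/c2.png",out[1])
E
```

```text
wedge [ 16 179 154] bench [ 16 122 169] lid [ 45  16 127]
((195.0, 161.0), (0.0, 0.0), 0.0)
lid corners z84 [[0.7054, 0.1622, 0.084], [0.7054, 0.1622, 0.084], [0.7054, 0.1622, 0.084], [0.7054, 0.1622, 0.084]]
lid z 0.08412371883578773
top ((292.0, 224.5), (79.0, 74.0), 90.0) [[255.0, 185.0], [329.0, 185.0], [329.0, 264.0], [255.0, 264.0]]
2690 [ 0.47792691 -0.12684082 -0.00396133] [0.65875841 0.04265252 0.93993799]
[[0.6604, 0.0431, 0.015], [0.659, -0.1299, 0.015], [0.4767, -0.1284, 0.015], [0.4777, 0.0414, 0.015]]
z fit [ 0.06722958 -0.11631658  0.00811269] [ 0.53590273 -0.03835922  0.00811269]
side ((296.5, 209.5), (29.0, 53.0), 90.0) [[270.0, 195.0], [323.0, 195.0], [323.0, 224.0], [270.0, 224.0]]
650 [ 0.47297573 -1.30567091 -0.00201611] [0.62861184 0.0689074  0.75549036]
```

View pics/c1.png

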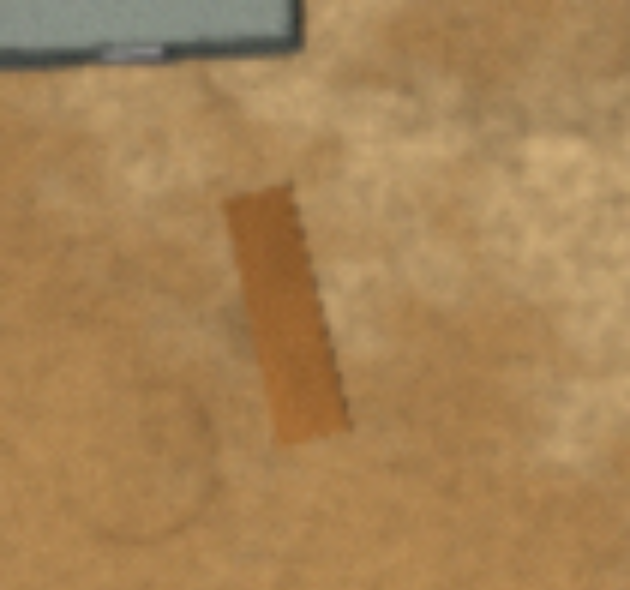

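The crop (6x, origin (240,175)) shows the wedge's thin end at corners (224,203) and (290,185), and its thick end at (280,445) and (350,430). The case corner is at (300,48).

```bash
cat >> h.py <<'E'
def wedge(n,roi,smin=150):
    p,d=arm.read_camera(n); h=cv2.cvtColor(p,cv2.COLOR_RGB2HSV); x0,y0,x1,y1=roi
    m=np.zeros(p.shape[:2],np.uint8); m[y0:y1,x0:x1]=((h[y0:y1,x0:x1,0]<20)&(h[y0:y1,x0:x1,1]>smin))*255
    m=cv2.morphologyEx(m,cv2.MORPH_OPEN,np.ones((3,3)))
    c=max(cv2.findContours(m,0,2)[0],key=cv2.contourArea); r=cv2.minAreaRect(c); return r,cv2.boxPoints(r),m,d,p
def lid():
    p,d=arm.read_camera("top"); g=np.argwhere(np.ones((110,160)))[:, ::-1]+[150,92]
    P=ondepth("top",g,d[g[:,1],g[:,0]]); ok=(P[:,2]>.074)&(P[:,2]<.094)
    m=np.zeros(d.shape,np.uint8); m[g[ok,1],g[ok,0]]=255
    m=cv2.morphologyEx(m,cv2.MORPH_OPEN,np.ones((5,5)))
    c=max(cv2.findContours(m,0,2)[0],key=cv2.contourArea); r=cv2.minAreaRect(c)
    return r,cv2.boxPoints(r),P[ok]
E
python3 - <<'E'
from h import *
r,b,P=lid(); print("lid",r,onz("top",b,.084).round(4).tolist(), "plane",np.linalg.lstsq(np.c_[P[:,:2]-P[:,:2].mean(0),np.ones(len(P))],P[:,2],rcond=None)[0])
for n,roi in (("top",(270,195,310,258)),("side",(272,200,330,220))):
    r,b,m,d,p=wedge(n,roi,150 if n=="top" else 140); print(n,r,b.tolist()); print(onz(n,b,.015).round(4).tolist())
    if n=="top":
        q=np.array([[224,203],[290,185],[280,445],[350,430]])/6+[240,175]
        W=np.r_[onz(n,q[:2],.008),onz(n,q[2:],.022)]; print("hand",W.round(4).tolist())
    else: print("hand in side",np.argwhere(m)[:, ::-1].min(0),np.argwhere(m).max(0)[::-1])
    ii=np.argwhere(m>0)[:, ::-1]; Q=ondepth(n,ii,d[ii[:,1],ii[:,0]]); 
    for lo in np.arange(.48,.62,.02):
        s=(Q[:,0]>lo)&(Q[:,0]<lo+.02); 
        if s.sum()>3: print(round(lo,2),s.sum(),np.median(Q[s],0).round(4))
E
```

```text
lid ((227.48289489746094, 144.20098876953125), (80.7254638671875, 119.54783630371094), 86.72950744628906) [[0.8262, 0.2305, 0.084], [0.839, -0.0336, 0.084], [0.6595, -0.0439, 0.084], [0.6467, 0.215, 0.084]] plane [2.74034544e-03 5.32799305e-05 8.35742004e-02]
top ((287.2162780761719, 227.1039276123047), (42.423492431640625, 12.367274284362793), 77.00537872314453) [[276.4213562011719, 207.8258514404297], [288.4718933105469, 205.04493713378906], [298.0111999511719, 246.3820037841797], [285.9606628417969, 249.1629180908203]]
[[0.6065, -0.0073, 0.015], [0.6128, -0.0353, 0.015], [0.5172, -0.0574, 0.015], [0.511, -0.0296, 0.015]]
hand [[0.6046, -0.0085, 0.008], [0.6115, -0.0343, 0.008], [0.5112, -0.032, 0.022], [0.5167, -0.0586, 0.022]]
0.5 28 [ 0.5161 -0.0396  0.0216]
0.52 114 [ 0.5297 -0.0395  0.0193]
0.54 109 [ 0.5504 -0.0345  0.0166]
0.56 95 [ 0.571  -0.0294  0.0136]
0.58 105 [ 0.5899 -0.0245  0.0106]
0.6 43 [ 0.6043 -0.0219  0.0082]
side ((299.0, 210.5), (9.0, 34.0), 90.0) [[282.0, 206.0], [316.0, 206.0], [316.0, 215.0], [282.0, 215.0]]
[[0.5115, -0.0174, 0.015], [0.61, -0.019, 0.015], [0.6097, -0.0697, 0.015], [0.5142, -0.0682, 0.015]]
hand in side [282 206] [316 215]
0.5 26 [ 0.5161 -0.0445  0.0188]
0.52 69 [ 0.53   -0.0472  0.0176]
0.54 63 [ 0.5497 -0.0425  0.0155]
0.56 55 [ 0.5697 -0.036   0.0134]
0.58 49 [ 0.5897 -0.0279  0.0104]
0.6 23 [ 0.6042 -0.0271  0.0091]
```

View pics/c2.png

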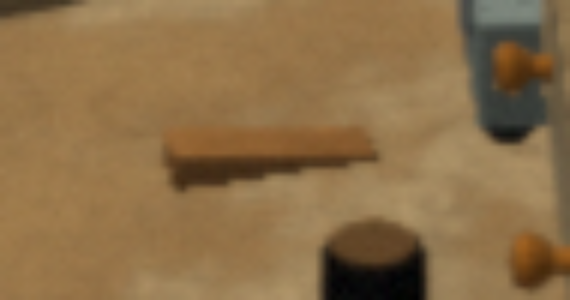

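The side crop shows the wedge's thick end on the left at about (170,130–185) and its thin end at about (375,155). The near right case foot is at about (505,132).

The case yaw is about 0.053 and the press point is about (0.676,-0.025). The wedge aims about 20 mm too far left. I'll nudge its tip to the right first, then push from the head.

```bash
cat > g.py <<'E'
import sys; from h import *
x,y,z,a=map(float,sys.argv[1:]); s=arm.state(); q=s["tcp_rot"]; M=R.from_quat([q[1],q[2],q[3],q[0]]).as_matrix()
v=M.T@(np.array([x,y,z])-s["ee_pos"]); ya=np.arctan2(M[1,1],M[0,1]); t=(ya-a+np.pi/2)%np.pi-np.pi/2
print("pos",s["ee_pos"].round(4),"yaxis ang",ya.round(3),"shift",v.round(4),"turn",t.round(3),"q1,q7",s["qpos"][[0,6]].round(2),"tz",M[:,2].round(3),"F",s["ft_force"].round(2))
E
python3 g.py 0.50 0.30 0.23 0.6; python3 g.py 0.593 0.022 0.15 0.1
```

```text
pos [0.276  0.5883 0.231 ] yaxis ang 1.132 shift [-0.3252 -0.1658  0.0011] turn 0.532 q1,q7 [-1.16 -0.04] tz [-0.    -0.001 -1.   ] F [-0.24  0.57  0.05]
pos [0.276  0.5883 0.231 ] yaxis ang 1.132 shift [-0.5275 -0.3779  0.0812] turn 1.032 q1,q7 [-1.16 -0.04] tz [-0.    -0.001 -1.   ] F [-0.24  0.57  0.05]
```

The manual's scale: shifts go in units of 25 mm and turns go in units of 0.1 rad. Converting my numbers, -0.17 m is -6.8, -0.136 m is -5.44, 0.6 rad is 6.

```bash
echo '[[0, [-1.36, -0.96, 0], 1.2], [0, [-2.72, -1.92, 0], 2.4], [0, [-4.08, -2.88, 0], 3.6], [0, [-5.44, -3.84, 0], 4.8], [0, [-6.8, -4.8, 0], 6]]' | python3 shift.py 30; python3 g.py 0.593 0.022 0.15 0.1
```

```text
time: 0.77
ee_pos: [0.3798, 0.4058, 0.2315]
tcp_rot: [0.0, 0.499, 0.867, 0.0]
ft_force: [1.5, 0.2, -0.2]
finger_gap: 0.0259
finger_force: 0.0
pos [0.3798 0.4058 0.2315] yaxis ang 0.526 shift [-0.439  -0.0085  0.0814] turn 0.426 q1,q7 [-0.96 -0.25] tz [ 0.  0. -1.] F [ 1.49  0.17 -0.16]
```

To row units: -0.2 m is -8, -0.16 m is -6.4, 0.42 rad is 4.2.

```bash
echo '[[0, [-1.6, 0, 0], 1], [0, [-3.2, 0, 0], 2], [0, [-4.8, 0, 0], 3], [0, [-6.4, 0, 0], 4], [0, [-8, 0, 0], 4.2]]' | python3 shift.py; python3 g.py 0.593 0.022 0.15 0.1
```

```text
time: 1.18
ee_pos: [0.4811, 0.2337, 0.2316]
tcp_rot: [0.0, 0.668, 0.745, 0.0]
ft_force: [0.7, 0.9, 0.1]
finger_gap: 0.0004
finger_force: 0.0
pos [0.4811 0.2337 0.2316] yaxis ang 0.109 shift [-0.2226  0.0881  0.0816] turn 0.009 q1,q7 [-0.69 -0.23] tz [ 0.001  0.    -1.   ] F [0.68 0.86 0.11]
```

```bash
echo '[[0, [-1.48, 0.56, 0.52], 0], [0, [-2.96, 1.12, 1.04], 0], [0, [-4.44, 1.68, 1.6], 0], [0, [-5.92, 2.24, 2.12], 0], [0, [-7.4, 2.8, 2.64], 0]]' | python3 shift.py; echo '[[0, [-1.4, 0.64, 0.64], 0], [0, [-1.4, 0.64, 0.64], 0], [0, [-1.4, 0.64, 0.64], 0]]' | python3 shift.py;  python3 g.py 0.593 0.022 0.011 0.1
```

```text
time: 1.6
ee_pos: [0.5714, 0.0579, 0.165]
tcp_rot: [0.0, 0.666, 0.746, 0.0]
ft_force: [0.1, 1.4, -0.2]
finger_gap: 0.0002
finger_force: 0.0
time: 1.85
ee_pos: [0.5906, 0.0226, 0.1483]
tcp_rot: [0.0, 0.669, 0.743, -0.001]
ft_force: [0.2, 1.0, -0.2]
finger_gap: -0.0003
finger_force: 0.0
pos [0.5906 0.0226 0.1483] yaxis ang 0.106 shift [-0.0006  0.0026  0.1373] turn 0.006 q1,q7 [-0.24  0.22] tz [-0.002 -0.002 -1.   ] F [ 0.21  1.03 -0.24]
```

To row units: 0.136 m is 5.44, 0.105 m is 4.2.

```bash
echo '[[0, [0, 0.08, 1.4], 0], [0, [0, 0.08, 2.8], 0], [0, [0, 0.08, 4.2], 0], [0, [0, 0.08, 5.44], 0], [0, [0, 0.08, 5.44], 0]]' | python3 shift.py; echo '[[0, [-0.32, 0, 0], 0], [0, [-0.64, 0, 0], 0], [0, [-0.96, 0, 0], 0], [0, [-1.2, 0, 0], 0], [0, [-1.2, 0, 0], 0]]' | python3 shift.py; echo '[[0, [0.6, 0, 0], 0], [0, [1.2, 0, 0], 0], [0, [1.2, 0, -1.6], 0], [0, [1.6, 0, -3.2], 0], [0, [2, 0, -3.2], 0]]' | python3 shift.py
python3 g.py 0.47 -0.05 0.09 0.1
cat > w.py <<'E'
import sys; from h import *
r,b,m,d,p=wedge("top",tuple(map(int,sys.argv[1:5])))
ii=np.argwhere(m>0)[:, ::-1]; Q=ondepth("top",ii,d[ii[:,1],ii[:,0]]); Q=Q[(Q[:,2]>.003)&(Q[:,2]<.026)]
vx,vy,x0,y0=cv2.fitLine(Q[:,:2].astype(np.float32),2,0,.01,.01).ravel(); u=np.array([vx,vy])*np.sign(vx); t=(Q[:,:2]-[x0,y0])@u
head=np.array([x0,y0])+u*t.min(); tip=head+u*.1
C=np.array([.676,-.0247]); k=(C-tip)@u
print("px",r,"ang",np.arctan2(u[1],u[0]).round(3),"head",head.round(4),"tip",tip.round(4),"len",np.ptp(t).round(4),"foot lateral(left+)",((C-tip)@[-u[1],u[0]]).round(4),"tip to foot",k.round(4),"zmax",Q[:,2].max().round(4))
E
python3 w.py 265 190 310 260
```

```text
time: 2.27
ee_pos: [0.5873, 0.0293, 0.008]
tcp_rot: [-0.005, 0.665, 0.747, -0.004]
ft_force: [-0.8, 0.8, -0.1]
finger_gap: 0.0
finger_force: 0.0
time: 2.68
ee_pos: [0.5972, -0.0065, 0.0155]
tcp_rot: [0.002, 0.668, 0.744, 0.001]
ft_force: [-0.7, -0.8, -0.9]
finger_gap: -0.0
finger_force: 0.0
time: 3.1
ee_pos: [0.5959, 0.046, 0.1013]
tcp_rot: [0.006, 0.667, 0.745, 0.006]
ft_force: [1.8, -0.2, 0.6]
finger_gap: 0.0002
finger_force: 0.0
pos [0.5959 0.046  0.1013] yaxis ang 0.11 shift [-0.0815 -0.1359  0.0093] turn 0.01 q1,q7 [-0.27  0.21] tz [ 0.016  0.001 -1.   ] F [ 1.79 -0.16  0.59]
px ((287.29998779296875, 227.09999084472656), (42.19296646118164, 12.256569862365723), 77.47119140625) ang 0.255 head [ 0.5142 -0.0441] tip [ 0.611  -0.0189] len 0.0984 foot lateral(left+) -0.022 tip to foot 0.0614 zmax 0.0244
```

The finger went over the thin end, so the wedge hasn't moved. I'll repeat it lower and slower.

```bash
echo '[[0, [0, 0, 0], 0], [0, [0, 0, 0], 0], [0, [0, 0, 0], 0]]' | python3 shift.py; python3 g.py 0.591 0.022 0.005 0.1
```

```text
time: 3.4
ee_pos: [0.5893, 0.0455, 0.0925]
tcp_rot: [-0.001, 0.667, 0.745, -0.001]
ft_force: [-0.1, -0.2, -0.8]
finger_gap: -0.0002
finger_force: 0.0
pos [0.5893 0.0455 0.0925] yaxis ang 0.111 shift [-0.0235 -0.0007  0.0875] turn 0.011 q1,q7 [-0.27  0.21] tz [-0.002 -0.001 -1.   ] F [-0.15 -0.2  -0.81]
```

To row units: 0.087 m is 3.48, 0.085 m is 3.4.

```bash
echo '[[0, [-0.48, 0, 1], 0], [0, [-0.96, 0, 2], 0], [0, [-0.96, 0, 2.8], 0], [0, [-0.96, 0, 3.4], 0], [0, [-0.96, 0, 3.48], 0]]' | python3 shift.py; echo '[[0, [0, 0, 0], 0], [0, [0, 0, 0], 0], [0, [0, 0, 0], 0]]' | python3 shift.py; python3 g.py 0.591 -0.007 0.005 0.1
```

```text
time: 3.82
ee_pos: [0.5897, 0.0212, 0.0023]
tcp_rot: [-0.003, 0.667, 0.745, -0.003]
ft_force: [-0.9, 1.0, -0.3]
finger_gap: -0.0001
finger_force: 0.0
time: 4.07
ee_pos: [0.5937, 0.0225, 0.0073]
tcp_rot: [0.001, 0.666, 0.746, 0.001]
ft_force: [0.8, -0.3, 1.6]
finger_gap: -0.0002
finger_force: 0.0
pos [0.5937 0.0225 0.0073] yaxis ang 0.112 shift [-0.029  -0.006   0.0023] turn 0.012 q1,q7 [-0.19  0.28] tz [ 0.002 -0.    -1.   ] F [ 0.75 -0.28  1.56]
```

To row units: -0.029 m is -1.16, -0.024 m is -0.96.

```bash
echo '[[0, [-0.24, 0, 0.08], 0], [0, [-0.48, 0, 0.08], 0], [0, [-0.72, 0, 0.08], 0], [0, [-0.96, 0, 0.08], 0], [0, [-1.16, 0, 0.08], 0]]' | python3 shift.py; echo '[[0, [0, 0, 0], 0], [0, [0, 0, 0], 0], [0, [0.32, 0, 0], 0], [0, [0.8, 0, 0], 0], [0, [0.8, 0, -1.2], 0]]' | python3 shift.py; echo '[[0, [0, 0, -1.2], 0], [0, [0, 0, -2.4], 0], [0, [1.2, 0, -2.4], 0], [0, [2, 0, -2.4], 0], [0, [2, 0, -2.4], 0]]' | python3 shift.py;python3 w.py 265 190 310 260;  python3 g.py 0.46 -0.045 0.09 0.1
```

```text
time: 4.48
ee_pos: [0.5964, -0.0076, 0.0047]
tcp_rot: [0.0, 0.667, 0.745, -0.0]
ft_force: [0.0, 0.7, 0.1]
finger_gap: -0.0
finger_force: 0.1
time: 4.9
ee_pos: [0.5888, 0.0196, 0.0293]
tcp_rot: [-0.006, 0.664, 0.747, -0.003]
ft_force: [-0.7, 0.5, -0.5]
finger_gap: 0.0001
finger_force: 0.0
time: 5.32
ee_pos: [0.5872, 0.0731, 0.0947]
tcp_rot: [-0.003, 0.662, 0.749, 0.002]
ft_force: [0.3, 1.3, -0.8]
finger_gap: 0.0
finger_force: 0.0
px ((289.72943115234375, 228.01544189453125), (42.15979766845703, 11.723732948303223), 86.72950744628906) ang 0.081 head [ 0.5114 -0.0417] tip [ 0.611  -0.0336] len 0.0977 foot lateral(left+) 0.0036 tip to foot 0.0655 zmax 0.0259
pos [0.5873 0.0698 0.0943] yaxis ang 0.121 shift [-0.0987 -0.1402  0.004 ] turn 0.021 q1,q7 [-0.3   0.19] tz [-0.001  0.004 -1.   ] F [0.47 0.65 0.11]
```

To row units: -0.1 m is -4, -0.02 m is -0.8, 0.03 rad is 0.3.

```bash
echo '[[0, [-0.8, -1.12, 0], 0], [0, [-1.6, -2.24, 0], 0.1], [0, [-2.4, -3.36, 0], 0.2], [0, [-3.2, -4.48, 0], 0.3], [0, [-4, -5.12, 0], 0.35]]' | python3 shift.py; echo '[[0, [0, 0, 0], 0], [0, [0, 0, 0], 0], [0, [0, 0, 0], 0]]' | python3 shift.py; python3 g.py 0.473 -0.0455 0.009 0.09
```

```text
time: 5.78
ee_pos: [0.4681, -0.0511, 0.094]
tcp_rot: [-0.002, 0.68, 0.734, -0.002]
ft_force: [0.3, -0.5, -0.3]
finger_gap: 0.0002
finger_force: 0.0
time: 6.03
ee_pos: [0.4729, -0.0497, 0.0944]
tcp_rot: [0.0, 0.679, 0.734, 0.0]
ft_force: [0.3, 0.2, 0.1]
finger_gap: 0.0002
finger_force: 0.0
pos [ 0.4729 -0.0497  0.0944] yaxis ang 0.078 shift [0.0042 0.0004 0.0854] turn -0.012 q1,q7 [-0.09  0.38] tz [ 0.001  0.    -1.   ] F [0.27 0.22 0.11]
```

To row units: 0.085 m is 3.4, 0.07 m is 2.8, -0.012 rad is -0.12.

```bash
echo '[[0, [0.16, 0, 1], -0.12], [0, [0.16, 0, 2], -0.12], [0, [0.16, 0, 2.8], -0.12], [0, [0.16, 0, 3.4], -0.12], [0, [0.16, 0, 3.4], -0.12]]' | python3 shift.py; echo '[[0, [0, 0, 0], 0], [0, [0, 0, 0], 0], [0, [0, 0.2, 0], 0], [0, [0, 0.4, 0], 0], [0, [0, 0.6, 0], 0]]' | python3 shift.py; echo '[[0, [0, 0.32, 0], 0], [0, [0, 0.64, 0], 0], [0, [0, 0.96, 0], 0], [0, [0, 1.28, 0], 0], [0, [0, 1.6, 0], 0]]' | python3 shift.py; echo '[[0, [0, 0, 0], 0], [0, [0, 0, 0], 0]]' | python3 shift.py; python3 g.py 0.55 -0.038 0.009 0.09
python3 - <<'E'
from h import *
p,d=arm.read_camera("top"); cv2.imwrite("pics/t3.png",cv2.resize(p[160:270,230:350],None,fx=5,fy=5)[:,:,::-1])
E
```

```text
time: 6.45
ee_pos: [0.4712, -0.0445, 0.0067]
tcp_rot: [-0.002, 0.674, 0.739, -0.001]
ft_force: [0.3, 0.5, -0.5]
finger_gap: -0.0002
finger_force: 0.0
time: 6.87
ee_pos: [0.4884, -0.0448, 0.0103]
tcp_rot: [0.001, 0.675, 0.738, 0.001]
ft_force: [0.0, -0.4, 0.7]
finger_gap: 0.0003
finger_force: 0.0
time: 7.28
ee_pos: [0.5254, -0.0416, 0.0097]
tcp_rot: [-0.002, 0.675, 0.738, -0.001]
ft_force: [-4.3, -0.1, 6.3]
finger_gap: 0.0001
finger_force: 3.1
time: 7.45
ee_pos: [0.5278, -0.0413, 0.0094]
tcp_rot: [0.001, 0.675, 0.738, 0.0]
ft_force: [1.1, 0.3, 0.7]
finger_gap: -0.0
finger_force: 0.0
pos [ 0.5278 -0.0413  0.0094] yaxis ang 0.089 shift [0.0013 0.0224 0.0004] turn -0.001 q1,q7 [-0.07  0.4 ] tz [ 0.001 -0.    -1.   ] F [1.14 0.26 0.67]
```

View pics/t3.png

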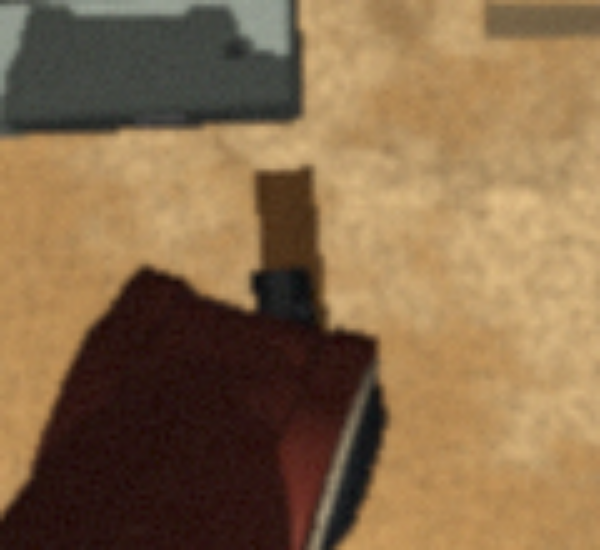

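The crop (5x, origin (230,160)) shows the wedge tip at (258–312,172), still straight, about 50 crop pixels short of the case front. The finger is behind it.

```bash
python3 - <<'E'
from h import *
q=np.array([[258,174],[312,168],[325,315]])/5+[230,160]
print(onz("top",q[:2],.008).round(4), onz("top",q[2:],.018).round(4))
E
sed -i 's/^E$//' w.py; python3 w.py 265 190 310 216
```

```text
[[ 0.6376 -0.0184  0.008 ]
 [ 0.6402 -0.0438  0.008 ]] [[ 0.5709 -0.0507  0.018 ]]
px ((287.0, 204.0), (18.0, 10.0), 90.0) ang 0.074 head [ 0.5947 -0.033 ] tip [ 0.6944 -0.0256] len 0.0432 foot lateral(left+) 0.0022 tip to foot -0.0183 zmax 0.0178
```

To row units: 0.035 m is 1.4, 0.028 m is 1.12.

```bash
echo '[[0, [0, 0.28, 0], 0], [0, [0, 0.56, 0], 0], [0, [0, 0.84, 0], 0], [0, [0, 1.12, 0], 0], [0, [0, 1.4, 0], 0]]' | python3 shift.py; echo '[[0, [0, 0, 0], 0], [0, [0, 0, 0], 0], [0, [0, 0, 0], 0], [0, [0, 0.12, 0], 0], [0, [0, 0.2, 0], 0]]' | python3 shift.py; echo '[[0, [0, 0, 0], 0], [0, [0, 0, 0], 0], [0, [0, 0, 0], 0], [0, [0, 0.12, 0], 0], [0, [0, 0.2, 0], 0]]' | python3 shift.py;echo '[[0, [0, 0, 0], 0], [0, [0, 0, 0], 0], [0, [0, 0, 0], 0]]' | python3 shift.py
```

```text
time: 7.97
ee_pos: [0.5626, -0.0381, 0.0094]
tcp_rot: [0.0, 0.675, 0.738, 0.0]
ft_force: [-0.1, -0.0, 0.2]
finger_gap: 0.0002
finger_force: 0.2
time: 8.38
ee_pos: [0.5665, -0.0379, 0.0094]
tcp_rot: [-0.0, 0.675, 0.738, -0.0]
ft_force: [-0.1, -0.2, -0.4]
finger_gap: 0.0003
finger_force: 0.1
time: 8.8
ee_pos: [0.5717, -0.0374, 0.0094]
tcp_rot: [-0.0, 0.675, 0.738, -0.0]
ft_force: [-0.2, -1.2, -0.1]
finger_gap: 0.0003
finger_force: 0.1
time: 9.05
ee_pos: [0.5716, -0.0374, 0.0094]
tcp_rot: [0.0, 0.675, 0.738, -0.0]
ft_force: [1.4, -0.1, 0.4]
finger_gap: 0.0002
finger_force: 0.0
```

```bash
for i in 1 2 3; do :; done; echo '[[0, [0, 0.08, 0], 0], [0, [0, 0.16, 0], 0], [0, [0, 0.16, 0], 0], [0, [0, 0.16, 0], 0]]' | python3 shift.py | grep -E "ee|ft|force"; echo '[[0, [0, 0.08, 0], 0], [0, [0, 0.16, 0], 0], [0, [0, 0.16, 0], 0], [0, [0, 0.16, 0], 0]]' | python3 shift.py | grep -E "ee|force"; echo '[[0, [0, 0.08, 0], 0], [0, [0, 0.16, 0], 0], [0, [0, 0.16, 0], 0], [0, [0, 0.16, 0], 0]]' | python3 shift.py | grep -E "ee|force"
```

```text
ee_pos: [0.5758, -0.037, 0.0094]
ft_force: [-0.5, 0.0, 0.9]
finger_force: 0.0
ee_pos: [0.5797, -0.0367, 0.0094]
ft_force: [1.3, 0.4, 0.0]
finger_force: 0.0
ee_pos: [0.5838, -0.0363, 0.0094]
ft_force: [0.4, -0.0, -0.3]
finger_force: 0.0
```

```bash
echo '[[0, [0, 0.04, 0], 0], [0, [0, 0.12, 0], 0], [0, [0, 0.12, 0], 0], [0, [0, 0.12, 0], 0]]' | python3 shift.py | grep -E "ee|force"; echo '[[0, [0, 0.04, 0], 0], [0, [0, 0.12, 0], 0], [0, [0, 0.12, 0], 0], [0, [0, 0.12, 0], 0]]' | python3 shift.py | grep -E "ee|force"
python3 - <<'E'
from h import *
p,d=arm.read_camera("top"); cv2.imwrite("pics/t4.png",cv2.resize(p[150:250,230:350],None,fx=5,fy=5)[:,:,::-1])
r,b,P=lid(); print("lid",onz("top",b,.084).round(4).tolist())
for n in range(1): s=arm.state(); print(s["ft_force"])
E
```

```text
ee_pos: [0.5867, -0.0361, 0.0094]
ft_force: [0.1, 0.2, 0.3]
finger_force: 0.0
ee_pos: [0.5897, -0.0358, 0.0094]
ft_force: [-0.5, -0.3, -1.3]
finger_force: 0.0
lid [[0.8266, 0.2299, 0.084], [0.839, -0.0336, 0.084], [0.6594, -0.0436, 0.084], [0.647, 0.2147, 0.084]]
[ 0.20213073 -0.86073288 -0.68780939]
```

View pics/t4.png

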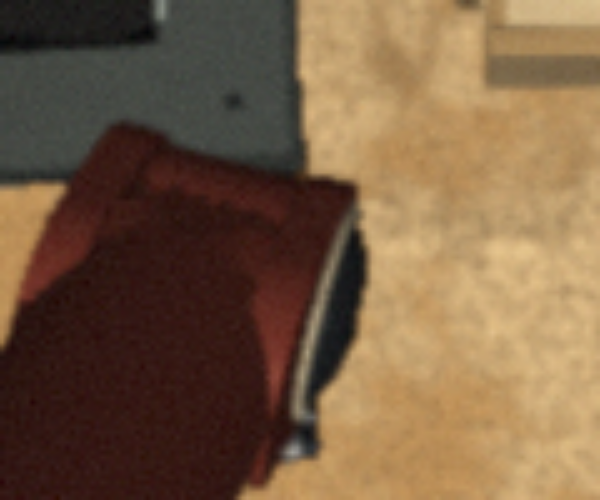

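The arm hides the wedge, and the case hasn't moved: its corner is still at crop (300,170). I'll keep pushing in small steps.

To row units: 0.003 m is 0.12, 0.001 m is 0.04.

```bash
echo '[[0, [0, 0.04, 0], 0], [0, [0, 0.12, 0], 0], [0, [0, 0.12, 0], 0], [0, [0, 0.12, 0], 0]]' | python3 shift.py | grep -E "ee|force"; echo '[[0, [0, 0.04, 0], 0], [0, [0, 0.12, 0], 0], [0, [0, 0.12, 0], 0], [0, [0, 0.12, 0], 0]]' | python3 shift.py | grep -E "ee|force"
echo '[[0, [0, 0.04, 0], 0], [0, [0, 0.08, 0], 0], [0, [0, 0.08, 0], 0], [0, [0, 0.08, 0], 0]]' | python3 shift.py | grep -E "ee|force"
```

```text
ee_pos: [0.5927, -0.0355, 0.0094]
ft_force: [0.1, 0.4, -0.1]
finger_force: 0.0
ee_pos: [0.5957, -0.0352, 0.0094]
ft_force: [-0.3, -0.0, 0.4]
finger_force: 0.0
ee_pos: [0.5976, -0.0351, 0.0094]
ft_force: [0.3, -0.5, -0.8]
finger_force: 0.0
```

To row units: 0.003 m is 0.12, 0.001 m is 0.04.

```bash
echo '[[0, [0, 0.04, 0], 0], [0, [0, 0.12, 0], 0], [0, [0, 0.12, 0], 0], [0, [0, 0.12, 0], 0]]' | python3 shift.py | grep -E "ee|force"
python3 - <<'E'
from h import *
p,d=arm.read_camera("side"); cv2.imwrite("pics/s5.png",cv2.resize(p[150:235,260:370],None,fx=7,fy=7)[:,:,::-1])
E
```

```text
ee_pos: [0.6002, -0.0349, 0.0093]
ft_force: [-1.2, 0.6, 0.5]
finger_force: 0.5
```

View pics/s5.png

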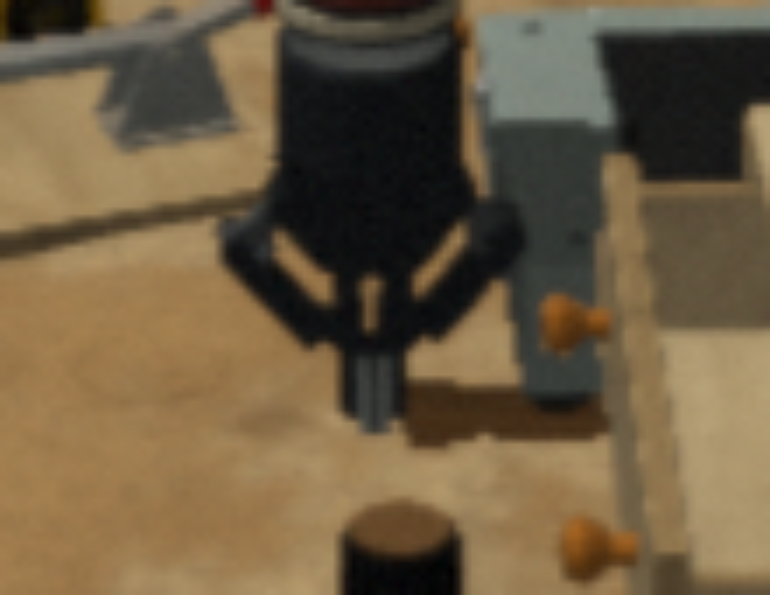

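The side crop shows the wedge under the short foot, with its thick end at (410,385–445) and the foot at (555,400). However, the gripper's knuckle at (505,225) is nearly touching the case front. I'll back off, turn the tool 90° so the knuckles lie along the front, and finish pushing that way.

To row units: -0.1 m is -4, -0.07 m is -2.8, -0.02 rad is -0.2.

```bash
echo '[[0, [0, -0.6, 0], 0], [0, [0, -1.6, 0], 0], [0, [0, -2.8, 0], -0.2], [0, [0, -4, 0], -0.2], [0, [0, -4, 0], -0.2]]' | python3 shift.py|grep -E "ee|ft"; echo '[[0, [0, 0, 0], -1.2], [0, [0, 0, 0], -2.4], [0, [0, 0, 0], -3.6], [0, [0, 0, 0], -4.8], [0, [0, 0, 0], -6]]' | python3 shift.py|grep -E "ee|ft"; echo '[[0, [0, 0, 0], -1.2], [0, [0, 0, 0], -2.4], [0, [0, 0, 0], -3.6], [0, [0, 0, 0], -4.8], [0, [0, 0, 0], -6]]' | python3 shift.py|grep -E "ee|ft";echo '[[0, [0, 0, 0], -1.2], [0, [0, 0, 0], -2.4], [0, [0, 0, 0], -3.5], [0, [0, 0, 0], -3.5]]' | python3 shift.py; python3 w.py 265 190 310 250; python3 g.py 0.58 -0.036 0.009 1.65
python3 - <<'E'
from h import *
r,b,P=lid(); print("lid",onz("top",b,.084).round(4).tolist())
p,d=arm.read_camera("top"); cv2.imwrite("pics/t6.png",cv2.resize(p[150:250,230:350],None,fx=5,fy=5)[:,:,::-1])
E
```

```text
ee_pos: [0.4927, -0.0444, 0.009]
ft_force: [-1.7, 0.8, -0.6]
ee_pos: [0.5017, -0.0438, 0.0096]
ft_force: [-0.0, -0.6, -0.5]
ee_pos: [0.5018, -0.0438, 0.0096]
ft_force: [0.0, -0.1, 0.5]
time: 13.78
ee_pos: [0.5016, -0.0441, 0.0095]
tcp_rot: [0.001, -0.045, 0.999, 0.0]
ft_force: [-0.2, 0.6, 0.2]
finger_gap: -0.0
finger_force: 0.0
px ((286.39111328125, 196.910888671875), (14.826054573059082, 10.348386764526367), 84.2894058227539) ang 0.268 head [ 0.6135 -0.0353] tip [ 0.7099 -0.0088] len 0.0381 foot lateral(left+) -0.0063 tip to foot -0.0369 zmax 0.0243
pos [ 0.5015 -0.044   0.0095] yaxis ang 1.656 shift [-0.0789  0.0013  0.0006] turn 0.006 q1,q7 [0.17 1.36] tz [ 0.001  0.    -1.   ] F [-0.2  -0.14  0.39]
lid [[0.8263, 0.2304, 0.084], [0.839, -0.0336, 0.084], [0.6594, -0.0438, 0.084], [0.6467, 0.215, 0.084]]
```

View pics/t6.png

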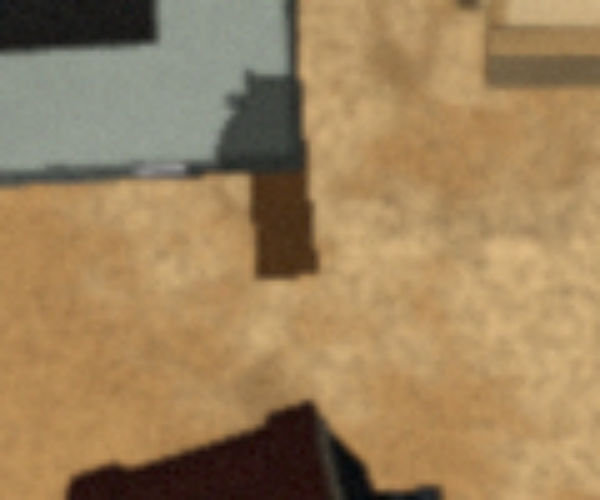

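The crop shows the wedge lying straight under the corner, with its head end at (258–316,275) and the case unmoved. Next I'll push on with the turned tool.

```bash
echo '[[0, [-1, -0.04, 0], 0], [0, [-2, -0.04, 0], 0], [0, [-3, -0.04, 0], 0], [0, [-3.6, -0.04, 0], 0], [0, [-3.6, -0.04, 0], 0]]' | python3 shift.py | grep -E "ee|force"; echo '[[0, [0, 0, 0], 0], [0, [0, 0, 0], 0], [0, [-0.08, 0, 0], 0], [0, [-0.2, 0, 0], 0], [0, [-0.2, 0, 0], 0]]' | python3 shift.py| grep -E "ee|force"; echo '[[0, [0, 0, 0], 0], [0, [-0.08, 0, 0], 0], [0, [-0.16, 0, 0], 0], [0, [-0.16, 0, 0], 0], [0, [-0.16, 0, 0], 0]]' | python3 shift.py| grep -E "ee|force"; echo '[[0, [-0.08, 0, 0], 0], [0, [-0.16, 0, 0], 0], [0, [-0.16, 0, 0], 0], [0, [-0.16, 0, 0], 0]]' | python3 shift.py| grep -E "ee|force"
```

```text
ee_pos: [0.5949, -0.0359, 0.0098]
ft_force: [-0.0, -0.8, 1.2]
finger_force: 0.0
ee_pos: [0.5957, -0.0364, 0.0095]
ft_force: [-0.7, 0.6, -0.3]
finger_force: 0.0
ee_pos: [0.5997, -0.036, 0.0094]
ft_force: [-0.1, -0.5, 0.2]
finger_force: 0.0
ee_pos: [0.6031, -0.0357, 0.0092]
ft_force: [-1.3, -0.2, 1.1]
finger_force: 0.6
```

To row units: -0.002 m is -0.08, -0.001 m is -0.04.

```bash
echo '[[0, [-0.04, 0, 0], 0], [0, [-0.08, 0, 0], 0], [0, [-0.08, 0, 0], 0], [0, [-0.08, 0, 0], 0]]' | python3 shift.py| grep -E "ee|force";echo '[[0, [-0.04, 0, 0], 0], [0, [-0.08, 0, 0], 0], [0, [-0.08, 0, 0], 0], [0, [-0.08, 0, 0], 0]]' | python3 shift.py| grep -E "ee|force"
```

```text
ee_pos: [0.6032, -0.0357, 0.0091]
ft_force: [-5.8, -0.0, 4.5]
finger_force: 2.5
ee_pos: [0.6036, -0.0358, 0.009]
ft_force: [-7.6, 0.3, 5.6]
finger_force: 3.8
```

The wedge is now snug: it resists 7.6 N with almost no movement. I'll retreat, lift and go over the corner.

To row units: 0.035 m is 1.4, -0.07 m is -2.8.

```bash
echo '[[0, [0.24, 0, 0], 0], [0, [0.8, 0, 0], 0], [0, [1.4, 0, 0], 0], [0, [1.4, 0, -1.2], 0], [0, [1.4, 0, -2.8], 0]]' | python3 shift.py| grep -E "ee|force"; echo '[[0, [0, 0, -1.2], 0], [0, [0, 0, -2.4], 0], [0, [0, 0, -2.4], 0], [0, [0, 0, -2.4], 0]]' | python3 shift.py| grep -E "ee|force"
python3 - <<'E'
from h import *
r,b,P=lid(); B=onz("top",b,.084); print("lid",B.round(4).tolist(),"plane",np.linalg.lstsq(np.c_[P[:,:2]-P[:,:2].mean(0),np.ones(len(P))],P[:,2],rcond=None)[0].round(4))
E
python3 g.py 0.676 -0.0247 0.10 1.65; python3 w.py 265 190 310 250
```

```text
ee_pos: [0.57, -0.0385, 0.0771]
ft_force: [2.2, 0.3, -0.2]
finger_force: 0.0
ee_pos: [0.575, -0.0383, 0.1417]
ft_force: [-0.8, 0.0, -0.5]
finger_force: 0.0
lid [[0.8258, 0.2307, 0.084], [0.839, -0.0335, 0.084], [0.658, -0.0443, 0.084], [0.6447, 0.2148, 0.084]] plane [ 0.0015 -0.0007  0.0836]
pos [ 0.5734 -0.0385  0.1399] yaxis ang 1.659 shift [-0.1033  0.0047  0.0402] turn 0.009 q1,q7 [0.23 1.45] tz [ 0.003 -0.    -1.   ] F [-0.24  0.04 -0.68]Traceback (most recent call last):
  File "w.py", line 4, in <module>
    vx,vy,x0,y0=cv2.fitLine(Q[:,:2].astype(np.float32),2,0,.01,.01).ravel(); u=np.array([vx,vy])*np.sign(vx); t=(Q[:,:2]-[x0,y0])@u
                ~~~~~~~~~~~^^^^^^^^^^^^^^^^^^^^^^^^^^^^^^^^^^^^^^^^
cv2.error: OpenCV(4.12.0) /io/opencv/modules/imgproc/src/linefit.cpp:50: error: (-215:Assertion failed) count > 0 in function 'fitLine2D_wods'
```

To row units: -0.103 m is -4.12, -0.09 m is -3.6.

```bash
echo '[[0, [-1.2, 0.08, 0], 0], [0, [-2.4, 0.16, 0], 0], [0, [-3.6, 0.2, 0], 0], [0, [-4.12, 0.2, 0.8], 0], [0, [-4.12, 0.2, 1.6], 0]]' | python3 shift.py| grep -E "ee|force"; echo '[[0, [0, 0, 0], 0], [0, [0, 0, 0], 0], [0, [0, 0, 0.16], 0], [0, [0, 0, 0.32], 0], [0, [0, 0, 0.32], 0]]' | python3 shift.py| grep -E "ee|force";echo '[[0, [0, 0, 0.08], 0], [0, [0, 0, 0.16], 0], [0, [0, 0, 0.2], 0], [0, [0, 0, 0.2], 0]]' | python3 shift.py| grep -E "ee|force"; python3 g.py 0.676 -0.0247 0.084 1.65
```

```text
ee_pos: [0.6784, -0.0231, 0.0977]
ft_force: [-0.2, 0.4, -0.4]
finger_force: 0.0
ee_pos: [0.6745, -0.0245, 0.0915]
ft_force: [-0.5, -0.9, -0.3]
finger_force: 0.0
ee_pos: [0.6747, -0.0244, 0.0863]
ft_force: [0.1, 0.0, 0.6]
finger_force: 0.0
pos [ 0.6747 -0.0244  0.0863] yaxis ang 1.659 shift [-0.0013 -0.0004  0.0023] turn 0.009 q1,q7 [0.16 1.44] tz [-0. -0. -1.] F [0.14 0.03 0.64]
```

```bash
echo '[[0, [0, 0, 0.04], 0], [0, [0, 0, 0.08], 0], [0, [0, 0, 0.08], 0], [0, [0, 0, 0.08], 0]]' | python3 shift.py| grep -E "ee|force"; echo '[[0, [0, 0, 0.04], 0], [0, [0, 0, 0.08], 0], [0, [0, 0, 0.08], 0], [0, [0, 0, 0.08], 0]]' | python3 shift.py| grep -E "ee|force"
```

```text
ee_pos: [0.6748, -0.0243, 0.0843]
ft_force: [0.9, -0.7, 0.2]
finger_force: 0.0
ee_pos: [0.6749, -0.0243, 0.0841]
ft_force: [-2.9, 0.1, 6.9]
finger_force: 3.6
```

The manual's scale: shifts go in units of 25 mm and turns go in units of 0.1 rad. Converting my numbers, 0.002 m is 0.08, 0.001 m is 0.04.

```bash
echo '[[0, [0, 0, 0.04], 0], [0, [0, 0, 0.08], 0], [0, [0, 0, 0.08], 0], [0, [0, 0, 0.08], 0]]' | python3 shift.py| grep -E "ee|force"; echo '[[0, [0, 0, 0], 0], [0, [0, 0, 0], 0], [0, [0, 0, 0], 0], [0, [0, 0, 0], 0], [0, [0, 0, 0], 0]]' | python3 shift.py| grep -E "ee|force"
```

```text
ee_pos: [0.6749, -0.0244, 0.084]
ft_force: [-5.4, -0.7, 13.8]
finger_force: 7.4
ee_pos: [0.6749, -0.0244, 0.084]
ft_force: [-5.8, -1.1, 14.9]
finger_force: 7.4
```

The corner gives about 0.1 mm under 15 N, so it's firm. Handing in.

```bash
python3 -c "
from workcell import arm
print(arm.close_job())"
```

```text
the job is handed in; nothing more can be done
None
```

I pushed the wedge in snug under the short near right foot, and handed the job in with the fingers pressing about 15 N on the lid over that corner. Between about 7 and 15 N of pressing, the corner gave about 0.1 mm; the case looked level and unshifted in the pictures, and the judging result was not shown.

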